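# Set a washed slide tray on the leaning drying rest

### The job

Take the large aluminium slide tray out of its draining rack and stand it to dry on the tall steel rod rest: long edge down on the narrow ledge, centred, its back flat against the two leaning rods. The ledge is clamped at a height you do not know, so feel for it: set the tray down gently, letting go only when the ledge carries it, never dropping it or bearing down hard on the rest. Leave the small cover in the other rack and everything else on the bench where it is.

Things in the scene. Friction and masses are not known exactly. Their poses are not given: they have to be found in the camera images.
- tray_c (a point): Centre of the slide tray: aluminium plate with five shallow pockets, 160 mm long (its y), 100 mm high (its z, up towards its top long edge), 10 mm thick (its x, the normal, away from the rods behind it). 0.2 to 0.45 kg. Stands on a long edge in a white draining rack, leaning 25 degrees, top towards the robot's side. Pinch its free top edge across the 10 mm, between the rods.
- rack_a: White draining rack, 140 by 170 mm, holding the tray; fixed; origin on the bench, 15 mm beyond its middle, x away from the robot. Two 8 mm rods behind the tray, 50 mm either side of the middle, end 10 mm above the tray's centre, measured up the plate. A front lip, 6 mm before the tray's face, covers its lowest 6 mm: draw the tray out along its own slope. The other rack is alike.
- rest_frame: Leaning back of the drying rest: two steel rods, 12 mm thick, 130 mm long, axes 50 mm either side of the middle, leaning 30 degrees with tops towards the robot's side. Origin: at their foot, midway, in the plane touching both rods' fronts. x: normal of that plane, outward and up, away from the robot; y: along the ledge; z: up the rods. Free between them but for a thin bar 20 mm up.
- rest: White foot of the rest, 150 by 170 by 20 mm, fixed; origin on the bench, 20 mm beyond its middle, x away from the robot. The ledge across its rods is flat, square to them, 124 mm long and only 14 mm deep (0 to 14 mm in front of the rods), without a lip. It is firmly clamped with its top 30 to 62 mm up the rods, each time at another height, not told. In place, the tray's centre is 50 mm up from it.
- cover_c (a point): Centre of the small grey plastic cover, 124 by 70 by 8 mm, standing in the other draining rack in the same way as the tray; stays where it is.
- reagent: Amber bottle, 60 mm diameter, 150 mm tall; origin at the centre of its underside; stays.
- beaker: Glass beaker, 70 mm diameter, 85 mm tall; origin at the centre of its underside; stays.
- dishes: Two stacked clear culture dishes, 90 mm diameter, 32 mm tall together; origin at the centre of the underside; stays.
- slidebox: Blue slide box, 90 by 170 by 33 mm; origin at the centre of its underside; stays.
- forceps: Shut steel forceps lying flat, 130 by 14 by 11 mm; origin at the centre of its underside; stays.
- jar: White ceramic jar, 60 mm diameter, 100 mm tall; origin at the centre of its underside; stays.
Not all that is in view belongs to the job. What is shaped like the part that bears tray_c but orange is not meant.

How it is judged:
By the outcome, as a careful person would: the job done as asked, in the order asked, and still so for the second after the job is handed in, with the robot touching nothing.
It also fails if it takes over 51 s, if anything falls off the work surface, if the arm or the gripper's body presses on something with over 40 N, if the wrist force passes 120 N, or if a joint passes its speed limit or range.

### The arm

A 6-joint arm with a two-finger parallel gripper is mounted at the origin on the work surface. World frame = base frame: x ahead of the robot, y to its left, z up, the work surface at z = 0. Lengths are in m, angles in rad, forces in N, time in s.
With the tool pointing down it reaches from about 0.425 to 0.95 m from the base axis. Payload 3.5 kg.
Tool frame: the origin (TCP) lies at the very end of the fingers, on their centre line; the grasp point (between the pads) lies 19 mm behind it; y points along the fingers, z is the direction in which the jaws open and shut, and the axes are right-handed (so a half turn about y gives the same grasp; the last joint's range is limited). The gripper opens to 85 mm and grips with 20 to 120 N. Pads are 22 mm wide; open, the fingers measure 114 mm over their backs; the gripper's body (76 mm by 85 mm) begins 54 mm behind the grasp point. The pads swing forward as they close: fully open they stand 13 mm farther back than shut.
Start: joints at [1.152, 0.286, 1.577, -0, 1.279, -0.15], TCP at [0.179, 0.651, 0.231] pointing down, gripper open.
Joint ranges: [-2.77, 2.77], [-0.9, 2.22], [0.21, 2.48], [-1.53, 4.67], [0.24, 2.81], [-2.84, 2.84]. Speed limits (rad/s): [2.79, 2.79, 3.14, 3.14, 3.14, 3.14].

### API

Orientations are given as a unit quaternion [x, y, z, w].
In Python, from plant import ctrl gives the robot as it stands. The module is installed in compiled form; this text tells all that it offers.
- The arm moves only by the tool jog_arm, never from a script. Its argument "deltas" is a list of rows, each a list of 3 entries, a list of its own where there are three numbers: the turn, a rotation vector about the tool's x, y, z in rad, then the shift along the tool's x, y, z in m, then the opening, from 0 (shut) to 1 (fully open). In form: [[[wx, wy, wz], [dx, dy, dz], gripper], ...]. A call has 1 to 10 rows; each row is the pose to reach, as a shift and turn from the pose measured when the call began, along the tool's axes at that moment; what a row does not reach only later rows make up. A row lasts 1/12 s, in which the tool goes at most 41.7 mm and 7.16 degrees, less where a joint would pass 70% of its speed; a pose out of reach is approached as far as the arm can. A call with a gripper value outside its range is refused whole. The fingers move at their own pace and stop on an object; "force" is the grip in N (left out, the last holds). Time passes only in rows, so rows that repeat a pose let the fingers close. It gives the time, the measured TCP pose, the force and the opening at its end, in the units of the state.
- ctrl.get_state(): the state, without advancing time (a new reading comes with each control period).
- ctrl.read_camera(name): name is "scene" or "top" or "wrist"; returns a dict with "pixels" (420x560x3 uint8, blue, green, red), "range_z" (420x560 float32, m along the optical axis (not along the pixel's ray), 0 where there is no reading), "fx", "fy", "cx", "cy" (pixels), "T" (4x4, takes a point from camera to world coordinates); the wrist camera has in their place "mount" (4x4, takes a point from camera to tool coordinates, whose origin is the TCP and whose axes are the tool frame's). Camera axes: x right, y up, looking along -z (the intrinsics and any distortion apply to the point x, -y, -z); pixel columns grow to the right and rows downward; lengths in m; the calibration is good to about 2 mm. A picture is of the moment at which its call begins: read the wrist's pose just before it.
- ctrl.sign_off(): hands the job in, once; it reports no verdict.
The state is a dict: "time": time; "qpos": joint angles; "dq": joint speeds; "joint_efforts": joint torques, N m; "eef_pos": TCP position; "tcp_rot": TCP orientation; "contact_force": force on the tool from outside, world axes, zero at the start; "wrist_torque": the same for the moment, N m; "opening": opening from 0.0 (shut) to 1.0 (fully open).
Only numpy, scipy, OpenCV 4.12 (cv2) and the standard library are available. Lean on these libraries where they do the work, as an engineer would, in place of code of your own. Each camera call takes 0.05 s, during which the arm holds its last target.

## Working session

There is one attempt and no reset: what is moved stays moved. The work goes in short steps, Python scripts to look and compute and a tool call to move; the robot and the scene stay as the last step left them, time stands still between calls to the robot, and variables do not carry over. Pictures are saved under pics/ and viewed, and the job is handed in when it is done.

Besides the shell and the picture viewer there is one more tool, called as name(argument=value, ...), one argument or row to a line, values as JSON. jog_arm: Moves the arm, as the interface text tells. Its arguments: {"type":"object","properties":{"deltas":{"type":"array","items":{"type":"array"}},"force":{"type":"number"}},"required":["deltas"]}

```bash
mkdir -p pics; python3 - <<'E'
from plant import ctrl
import cv2,numpy as np,pickle
s=ctrl.get_state();print(s)
for n in("scene","top","wrist"):
    d=ctrl.read_camera(n);cv2.imwrite(f"pics/{n}0.png",d["pixels"])
    pickle.dump((s,d),open(f"{n}0.pkl","wb"))
    print(n,{k:(np.round(v,4).tolist() if k not in("pixels","range_z") else v.shape) for k,v in d.items()})
E
```

```text
{'time': 0.0, 'qpos': array([ 1.15200006e+00,  2.87189527e-01,  1.57819988e+00,  1.08087681e-05,
        1.27858137e+00, -1.50006596e-01]), 'dq': array([-0.00104874,  0.00064373, -0.00224409, -0.00075734, -0.00394916,
        0.00029751]), 'joint_efforts': array([-1.19623095e-03, -4.05978048e+01, -2.92626321e+01, -1.93404476e-04,
        5.75882150e-03,  8.58177572e-06]), 'eef_pos': array([0.17895718, 0.65015847, 0.22991888]), 'tcp_rot': array([ 0.70153586, -0.09498613,  0.09450729, -0.69992388]), 'contact_force': array([-0.43700029, -0.23372669, -0.47995706]), 'wrist_torque': array([-0.07854783, -0.0057147 , -0.02118255]), 'opening': 1.0029494573059592}
scene {'pixels': (420, 560, 3), 'range_z': (420, 560), 'fx': 508.227, 'fy': 508.227, 'cx': 279.5857, 'cy': 203.0519, 'T': [[0.7746, -0.3341, 0.5371, 1.2853], [0.6323, 0.4331, -0.6424, -0.8401], [-0.018, 0.8371, 0.5467, 0.8529], [0.0, 0.0, 0.0, 1.0]]}
top {'pixels': (420, 560, 3), 'range_z': (420, 560), 'fx': 385.3422, 'fy': 385.3422, 'cx': 277.2504, 'cy': 209.9886, 'T': [[0.0235, 0.9982, -0.0549, 0.4576], [-0.9997, 0.024, 0.0078, 0.0668], [0.0091, 0.0547, 0.9985, 1.2707], [0.0, 0.0, 0.0, 1.0]]}
wrist {'pixels': (420, 560, 3), 'range_z': (420, 560), 'fx': 302.9596, 'fy': 302.9596, 'cx': 284.8398, 'cy': 209.0578, 'mount': [[-0.0007, -0.9596, -0.2812, -0.0724], [0.0003, 0.2812, -0.9596, -0.1422], [1.0, -0.0008, 0.0001, -0.0011], [0.0, 0.0, 0.0, 1.0]]}
```

View pics/scene0.png

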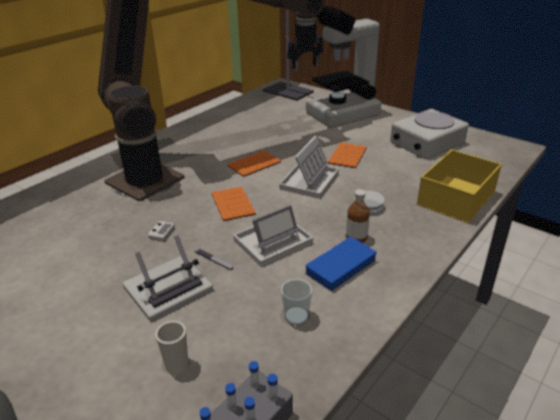

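View pics/top0.png

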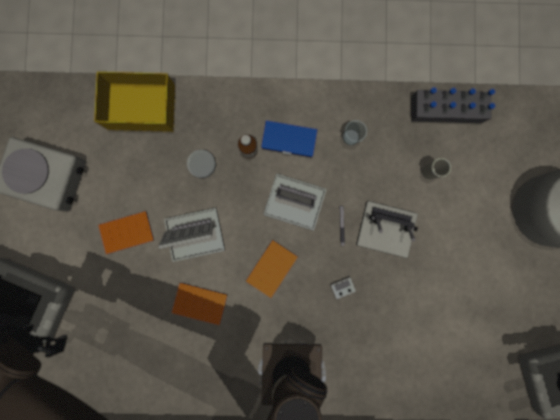

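View pics/wrist0.png

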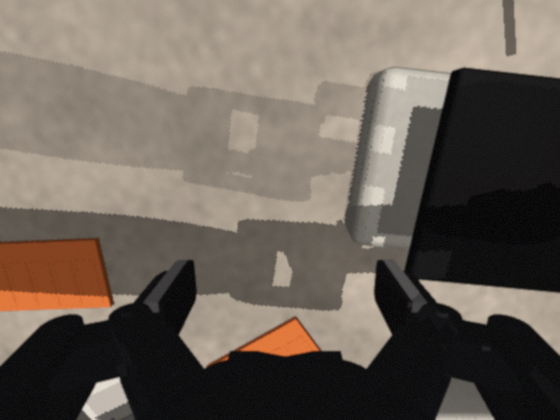

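The scene view shows the tray rack at (310,175), the cover rack at (273,235) and the rest at (167,285). In the top view they are at (190,235), (296,202) and (388,229). Next I'll measure them from range data.

```bash
cat > h.py <<'E'
import numpy as np,cv2,pickle
from scipy.spatial.transform import Rotation as R
def cloud(d,T):
    v,u=np.mgrid[0:420,0:560];z=d["range_z"]
    P=np.stack([(u-d["cx"])/d["fx"]*z,-(v-d["cy"])/d["fy"]*z,-z],-1)
    W=P@T[:3,:3].T+T[:3,3]; W[z<=0]=np.nan
    return W
def toolT(s):
    T=np.eye(4);T[:3,:3]=R.from_quat(s["tcp_rot"]).as_matrix();T[:3,3]=s["eef_pos"];return T
def plane(P,n=300,tol=.003,seed=0):
    r=np.random.default_rng(seed);b=None
    for _ in range(n):
        a=P[r.choice(len(P),3,False)];m=np.cross(a[1]-a[0],a[2]-a[0]);l=np.linalg.norm(m)
        if l<1e-9:continue
        m/=l;k=abs((P-a[0])@m)<tol
        if b is None or k.sum()>b.sum():b=k
    c=P[b].mean(0);m=np.linalg.svd(P[b]-c)[2][2]
    return c,m*np.sign(m[2]),b
E
python3 - <<'E'
from h import *
for n in("top","scene"):
    s,d=pickle.load(open(n+"0.pkl","rb"));W=cloud(d,d["T"]);np.set_printoptions(precision=4,suppress=True)
    # crop enlarge
    box={"top":[(150,195,90,75),(350,195,80,75)],"scene":[(270,130,80,75),(110,225,115,95)]}[n]
    for i,(x,y,w,h) in enumerate(box):
        im=cv2.resize(d["pixels"][y:y+h,x:x+w],None,fx=6,fy=6,interpolation=cv2.INTER_CUBIC)
        cv2.imwrite(f"pics/{n}_c{i}.png",im)
    # table height
    print(n,"table z",np.nanmedian(W[300:330,200:260,2] if n=="top" else W[320:350,80:120,2]))
    for (x,y,w,h) in box:
        P=W[y:y+h,x:x+w].reshape(-1,3);P=P[np.isfinite(P[:,0])]
        Q=P[(P[:,2]>.035)&(P[:,2]<.3)]
        c,m,b=plane(Q);print(len(Q),b.sum(),c,m,"tilt",np.degrees(np.arcsin(m[2])),"yaw",np.degrees(np.arctan2(m[1],m[0])),Q[b].min(0),Q[b].max(0), abs((Q[b]-c)@m).std())
s=pickle.load(open("wrist0.pkl","rb"))[0];print(toolT(s))
E
```

```text
top table z 0.00173993521313065
891 711 [0.4446 0.3343 0.0849] [0.8737 0.2081 0.4398] tilt 26.092016743374906 yaw 13.396735218674854 [0.4058 0.2526 0.035 ] [0.485  0.4153 0.1279] 0.0007254086967519497
455 202 [ 0.4985 -0.3088  0.0721] [-0.499   0.1039  0.8603] tilt 59.35263416331817 yaw 168.23417265404964 [ 0.4678 -0.3821  0.0568] [ 0.5185 -0.2296  0.0801] 0.0008412229055840734
scene table z -0.0013086880792067546
899 694 [0.4453 0.3288 0.0794] [0.8741 0.2147 0.4357] tilt 25.829360770305563 yaw 13.80300289056077 [0.4056 0.2482 0.0352] [0.4857 0.4158 0.1226] 0.0008312694662029007
846 426 [ 0.4881 -0.3101  0.0761] [ 0.8395 -0.1968  0.5064] tilt 30.42752209915518 yaw -13.19637654150101 [ 0.4442 -0.3864  0.0351] [ 0.5249 -0.2333  0.1314] 0.0008609055104942721
[[ 0.9641 -0.001   0.2656  0.179 ]
 [-0.2656 -0.0022  0.9641  0.6502]
 [-0.0004 -1.     -0.0023  0.2299]
 [ 0.      0.      0.      1.    ]]
```

```bash
cd pics; python3 -c "
import cv2,numpy as np
a=[cv2.resize(cv2.imread(f),(400,300)) for f in('top_c0.png','top_c1.png','scene_c0.png','scene_c1.png')]
cv2.imwrite('cm.png',np.vstack([np.hstack(a[:2]),np.hstack(a[2:])]))"
```

```text
(no output)
```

View pics/cm.png

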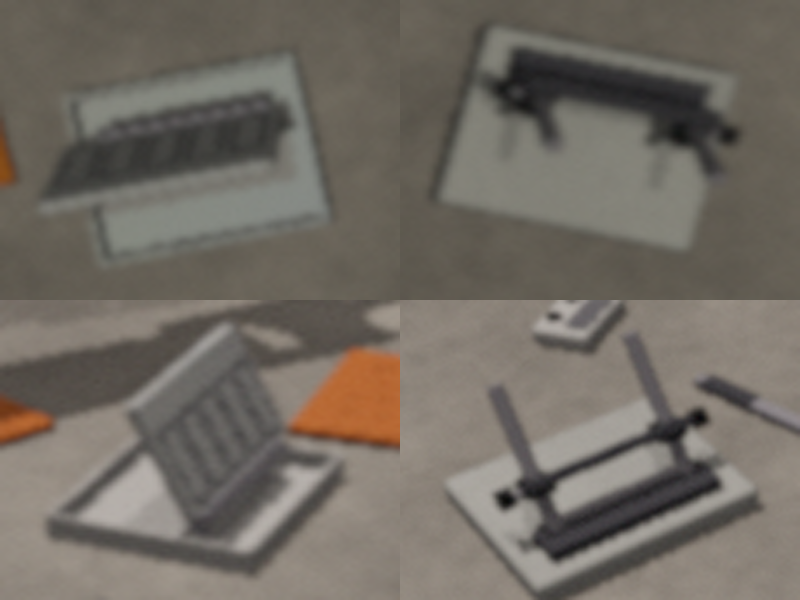

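```bash
cat >> h.py <<'E'
def frame(yaw,lean):
    y=np.radians(yaw);l=np.radians(lean)
    x=np.array([np.cos(l)*np.cos(y),np.cos(l)*np.sin(y),np.sin(l)])
    z=np.array([-np.sin(l)*np.cos(y),-np.sin(l)*np.sin(y),np.cos(l)])
    return np.column_stack([x,np.cross(z,x),z])
E
python3 - <<'E'
from h import *
np.set_printoptions(precision=4,suppress=True,linewidth=150)
F=frame(13.6,25)
for n,(x,y,w,h) in(("top",(150,195,90,75)),("scene",(270,130,80,75))):
    s,d=pickle.load(open(n+"0.pkl","rb"));W=cloud(d,d["T"])
    P=W[y:y+h,x:x+w].reshape(-1,3);P=P[np.isfinite(P[:,0])];P=P[P[:,2]>.03]
    L=P@F
    x0=np.median(L[:,0]);k=abs(L[:,0]-x0)<.006;L=L[k]
    print(n,"x hist",np.percentile(L[:,0],[5,25,50,75,95]),"y",np.percentile(L[:,1],[0,1,2,50,98,99,100]),"z",np.percentile(L[:,2],[0,2,50,98,99,100]))
    c=F@np.array([np.median(L[:,0])-.005,(np.percentile(L[:,1],1)+np.percentile(L[:,1],99))/2,np.percentile(L[:,2],99.5)-.05]);print("centre",c)
F=frame(-13.2,30)
for n,(x,y,w,h) in(("top",(350,195,80,75)),("scene",(110,225,115,95))):
    s,d=pickle.load(open(n+"0.pkl","rb"));W=cloud(d,d["T"])
    P=W[y:y+h,x:x+w].reshape(-1,3);P=P[np.isfinite(P[:,0])];L=P@F;q=P[:,2]>.035;
    wh=(P[:,2]>.012)&(P[:,2]<.027);print(n,"foot z",np.median(P[wh,2]),wh.sum())
    r=cv2.minAreaRect((P[wh][:,:2]*1000).astype(np.float32));print("foot rect",r)
    # side profile picture x vs z, and y vs z
    im=np.full((560,800,3),255,np.uint8);o=np.median(L[q],0);print("o",o)
    for a,b,z in zip(*(((L[q]-o)*2500).T)):
        cv2.circle(im,(int(150+a),int(280-z)),1,(0,0,255),-1);cv2.circle(im,(int(550+b),int(280-z)),1,(0,0,0),-1)
    for g in range(-100,110,10):
        cv2.line(im,(0,int(280-g*2.5)),(800,int(280-g*2.5)),(200,200,200) if g else (0,200,0),1)
        cv2.line(im,(int(150+g*2.5),0),(int(150+g*2.5),560),(220,220,220),1) if abs(g)<60 else 0
    cv2.imwrite(f"pics/prof_{n}.png",im)
E
```

```text
top x hist [0.4948 0.4981 0.4989 0.4996 0.501 ] y [0.1405 0.1414 0.1424 0.2183 0.2972 0.2987 0.3002] z [-0.2006 -0.1966 -0.1384 -0.094  -0.0929 -0.09  ]
centre [0.4418 0.3333 0.0797]
scene x hist [0.4922 0.4944 0.4958 0.497  0.4992] y [0.1331 0.1364 0.1389 0.2102 0.2967 0.299  0.3042] z [-0.1987 -0.1936 -0.144  -0.0976 -0.0968 -0.096 ]
centre [0.4413 0.3307 0.0747]
top foot z 0.020495866250301864 1766
foot rect ((474.89544677734375, -302.7574462890625), (172.4384002685547, 149.2386932373047), 77.27009582519531)
o [ 0.515  -0.1854 -0.2152]
scene foot z 0.018222318405291205 2183
foot rect ((400.3099365234375, -255.96771240234375), (232.4269256591797, 322.69757080078125), 77.13060760498047)
o [ 0.5119 -0.1959 -0.2177]
```

View pics/prof_top.png

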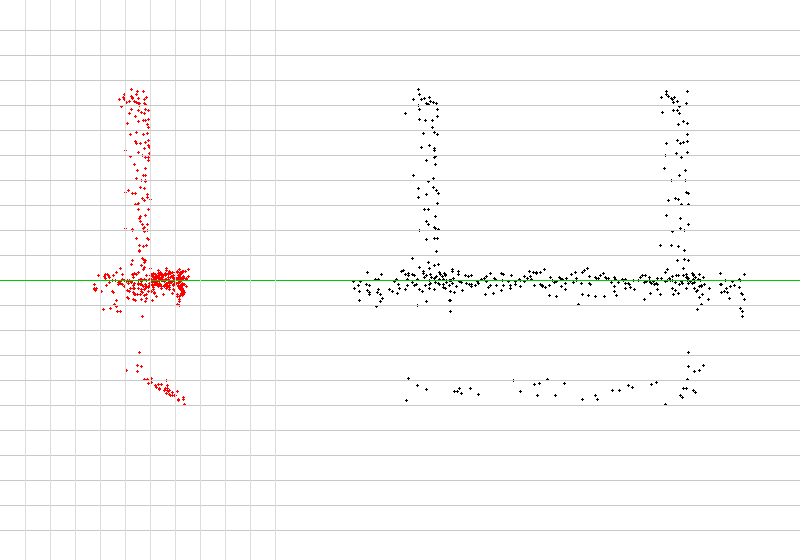

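View pics/prof_scene.png

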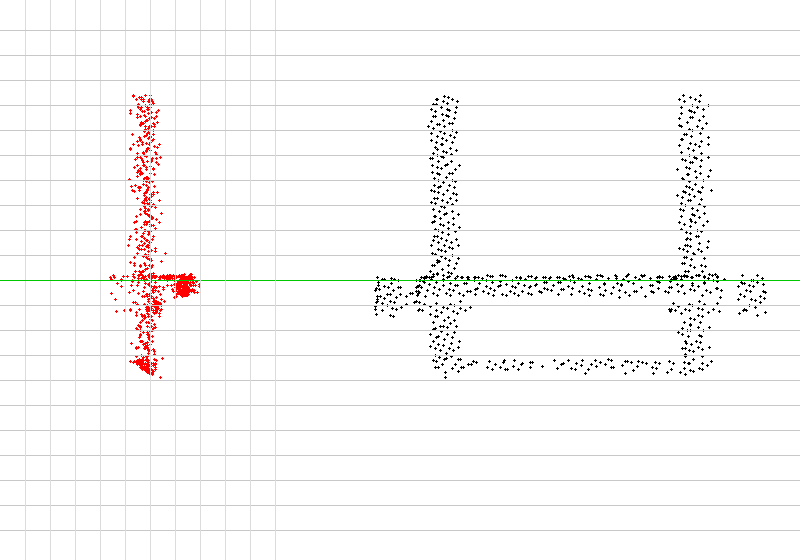

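Measured: tray centre about (0.4415, 0.332, 0.077) with yaw about 13.6°, and the ledge about 56 mm up the rest. Next I'll write a delta helper and move to a hover for a closer look with the wrist camera.

```bash
cat >> h.py <<'E'
def goalT(p,F):
    # tool y=-z_F, tool z=+x_F, tool x=-y_F
    T=np.eye(4);T[:3,:3]=np.column_stack([-F[:,1],-F[:,2],F[:,0]]);T[:3,3]=p;return T
def delta(s,G):
    T=toolT(s);D=np.linalg.inv(T)@G
    w=R.from_matrix(D[:3,:3]).as_rotvec();return w,D[:3,3],np.degrees(np.linalg.norm(w))
E
python3 - <<'E'
from h import *
from plant import ctrl
np.set_printoptions(precision=4,suppress=True)
F=frame(13.6,25);c=np.array([.4416,.332,.077])
s=ctrl.get_state()
G=goalT(c+F[:,2]*.16,F);print(delta(s,G),G)
E
```

```text
(array([ 0.3959,  1.0473, -0.2314]), array([ 0.2785,  0.0086, -0.2699]), np.float64(65.50336578702886)) [[ 0.2351  0.4108  0.8809  0.3759]
 [-0.972   0.0994  0.2131  0.3161]
 [ 0.     -0.9063  0.4226  0.222 ]
 [ 0.      0.      0.      1.    ]]
```

jog_arm(
  deltas=[
    [[0.04,0.105,-0.023],[0.028,-0.02,-0.027],1],
    [[0.396,1.047,-0.231],[0.2785,0.0086,-0.27],1],
    [[0.396,1.047,-0.231],[0.2785,0.0086,-0.27],1],
    [[0.396,1.047,-0.231],[0.2785,0.0086,-0.27],1],
    [[0.396,1.047,-0.231],[0.2785,0.0086,-0.27],1],
    [[0.396,1.047,-0.231],[0.2785,0.0086,-0.27],1],
    [[0.396,1.047,-0.231],[0.2785,0.0086,-0.27],1],
    [[0.396,1.047,-0.231],[0.2785,0.0086,-0.27],1],
    [[0.396,1.047,-0.231],[0.2785,0.0086,-0.27],1],
    [[0.396,1.047,-0.231],[0.2785,0.0086,-0.27],1],
  ],
)

```text
time: 0.98
eef_pos: [0.3757, 0.3125, 0.2204]
tcp_rot: [-0.422, 0.334, -0.524, 0.661]
contact_force: [0.8, 0.2, -0.3]
opening: 1.003
```

```bash
python3 - <<'E'
from h import *
from plant import ctrl
np.set_printoptions(precision=4,suppress=True)
F=frame(13.6,25);c=np.array([.4416,.332,.077])
s=ctrl.get_state();print(s["time"],s["qpos"],s["dq"],s["eef_pos"])
print(delta(s,goalT(c+F[:,2]*.16,F)))
E
```

```text
0.9833 [ 0.5558 -0.3408  2.2537 -0.1852  0.8219  0.4227] [-0.4727 -0.1664  0.155   0.1516 -0.1553 -0.2867] [0.3757 0.3125 0.2204]
(array([ 0.0007, -0.0052,  0.0029]), array([-0.0034, -0.0011,  0.0016]), np.float64(0.34637883263712627))
```

Reached. Next a wrist view after a short settle.

jog_arm(
  deltas=[
    [[0,0,0],[0,0,0],1],
    [[0,0,0],[0,0,0],1],
  ],
)

```text
time: 1.15
eef_pos: [0.3756, 0.3115, 0.2198]
tcp_rot: [-0.422, 0.334, -0.524, 0.66]
contact_force: [0.4, -0.2, -0.0]
opening: 1.001
```

```bash
cat >> h.py <<'E'
def wshot(name):
    from plant import ctrl
    s=ctrl.get_state();d=ctrl.read_camera("wrist");cv2.imwrite(f"pics/{name}.png",d["pixels"])
    T=toolT(s)@d["mount"];pickle.dump((s,d,T),open(name+".pkl","wb"));return s,d,T,cloud(d,T)
E
python3 - <<'E'
from h import *
np.set_printoptions(precision=4,suppress=True)
s,d,T,W=wshot("w1");print(s["dq"],s["eef_pos"],s["contact_force"])
F=frame(13.6,25);L=W@F
k=(W[...,2]>.035)&(abs(L[...,0]-.497)<.012)&(L[...,1]>.1)&(L[...,1]<.33)
print(k.sum());P=W[k];c,m,b=plane(P,tol=.002);print(c,m,b.sum(),np.degrees(np.arcsin(m[2])),np.degrees(np.arctan2(m[1],m[0])))
Q=L[k][b];print(np.percentile(Q,[1,50,99],axis=0),Q.min(0),Q.max(0))
cv2.imwrite("pics/w1m.png",(k*255).astype(np.uint8))
k=(W[...,2]>-.01)&(W[...,2]<.01)&np.isfinite(W[...,2]);print("table",np.median(W[k][:,2]),k.sum())
E
```

```text
[ 0.0381  0.0195 -0.031   0.0066 -0.0025 -0.0022] [0.3756 0.3115 0.2198] [ 0.3777 -0.2216 -0.0108]
9615
[0.3437 0.3174 0.302 ] [ 0.2711 -0.8629  0.4266] 5134 25.24906087220913 -72.55559308998413
[[0.4853 0.2232 0.0863]
 [0.4991 0.2256 0.1021]
 [0.5088 0.2346 0.1147]] [ 0.485   0.1437 -0.097 ] [0.509  0.2356 0.1157]
table -0.00032746916098896905 140987
```

View pics/w1.png

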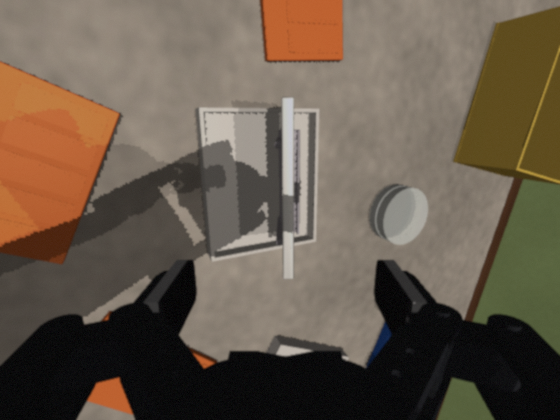

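View pics/w1m.png

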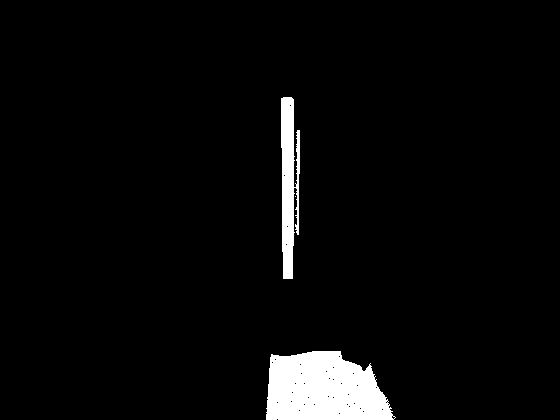

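The wrist view shows the tray's top edge face as a white strip, columns 282–294 and rows 97–279, with its axis nearly aligned to the jaws. I'll measure that strip.

```bash
python3 - <<'E'
from h import *
np.set_printoptions(precision=4,suppress=True)
s,d,T=pickle.load(open("w1.pkl","rb"));W=cloud(d,T);F=frame(13.6,25)
sub=np.zeros((420,560),bool);sub[90:285,278:298]=True
k=sub&(W[...,2]>.10);P=W[k];print(k.sum())
L=P@F;z=np.median(L[:,2]);k2=abs(L[:,2]-z)<.004;L=L[k2]
print("z",np.percentile(L[:,2],[2,50,98]))
rect=cv2.minAreaRect((P[k2]@F)[:,:2].astype(np.float32)*1000);print(rect)
# row centre line
u=[];
vs,us=np.nonzero(k)
A=np.polyfit(L[:,1],L[:,0],1);print("slope deg",np.degrees(np.arctan(A[0])))
Lc=np.array([rect[0][0]/1000,rect[0][1]/1000,z-.05]);C=F@Lc;print("centre",C)
# brightness based width at edge
g=d["pixels"].mean(2);print(g[150,274:302].astype(int),g[240,274:302].astype(int))
# tool-frame location of center
t=np.linalg.inv(toolT(s))@np.append(C,1);print("in tool",t)
E
```

```text
2163
z [-0.0974 -0.0956 -0.0942]
((490.74822998046875, 223.13734436035156), (158.90074157714844, 10.023553848266602), 89.96155548095703)
slope deg 0.0696341299075491
centre [0.4397 0.3359 0.0754]
[ 69  69  68  67  61  56  56  78 129 173 190 193 196 197 199 200 200 199
 189 166 154 143 114 109 133 144 165 179] [141 123  94  67  55  53  53  54  85 135 172 184 187 189 189 191 194 193
 176 131  83  66  66  71  74  78  82  85]
in tool [-0.0094  0.1596  0.0008  1.    ]
```

jog_arm(
  deltas=[
    [[0,0,0],[-0.0094,0.03,0.0008],1],
    [[0,0,0],[-0.0094,0.06,0.0008],1],
    [[0,0,0],[-0.0094,0.09,0.0008],1],
    [[0,0,0],[-0.0094,0.115,0.0008],1],
    [[0,0,0],[-0.0094,0.13,0.0008],1],
    [[0,0,0],[-0.0094,0.142,0.0008],1],
    [[0,0,0],[-0.0094,0.142,0.0008],1],
    [[0,0,0],[-0.0094,0.142,0.0008],1],
  ],
)

```text
time: 1.87
eef_pos: [0.4318, 0.3365, 0.0912]
tcp_rot: [-0.423, 0.334, -0.523, 0.661]
contact_force: [0.3, -0.3, 0.5]
opening: 0.996
```

```bash
python3 - <<'E'
from h import *
np.set_printoptions(precision=4,suppress=True)
s,d,T,W=wshot("w2");print(s["eef_pos"],s["contact_force"])
print(delta(s,goalT(np.array([.4397,.3359,.0754])+frame(13.6,25)[:,2]*.017,frame(13.6,25))))
E
```

```text
[0.4318 0.3365 0.0912] [ 0.3174 -0.2805  0.5461]
(array([ 0.0028, -0.0038,  0.0024]), array([0.0024, 0.0005, 0.0001]), np.float64(0.3047003555410274))
```

View pics/w2.png

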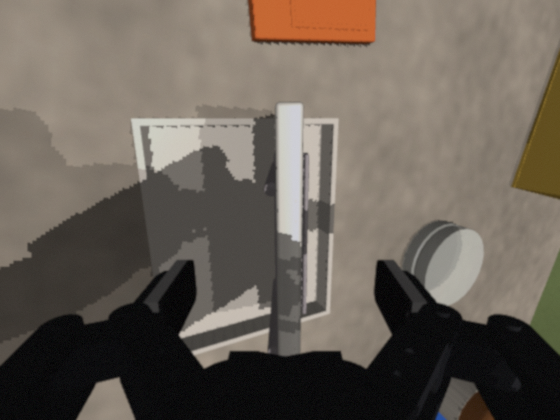

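The tray edge (column 289) sits midway between the fingers, which are at about 195 and 377. I'll trim sideways, then close.

jog_arm(
  deltas=[
    [[0.003,-0.004,0.002],[0.0024,0,0],1],
    [[0.003,-0.004,0.002],[0.0024,0,0],0.5],
    [[0.003,-0.004,0.002],[0.0024,0,0],0.3],
    [[0.003,-0.004,0.002],[0.0024,0,0],0.1],
    [[0.003,-0.004,0.002],[0.0024,0,0],0],
    [[0.003,-0.004,0.002],[0.0024,0,0],0],
    [[0.003,-0.004,0.002],[0.0024,0,0],0],
    [[0.003,-0.004,0.002],[0.0024,0,0],0],
    [[0.003,-0.004,0.002],[0.0024,0,0],0],
  ],
  force=50,
)

```text
time: 2.67
eef_pos: [0.4334, 0.3345, 0.0929]
tcp_rot: [-0.421, 0.332, -0.522, 0.664]
contact_force: [0.6, -0.4, 1.6]
opening: 0.11
```

```bash
python3 - <<'E'
from h import *
from plant import ctrl
np.set_printoptions(precision=4,suppress=True)
s=ctrl.get_state();print(s)
E
```

```text
{'time': 2.6667, 'qpos': array([ 0.5281, -0.001 ,  2.2264, -0.2538,  0.506 ,  0.4879]), 'dq': array([ 0.0003, -0.0002, -0.0008,  0.0005,  0.0017,  0.    ]), 'joint_efforts': array([  0.3371, -23.8721, -23.4729,  -0.1128,  -0.5256,  -0.0126]), 'eef_pos': array([0.4334, 0.3345, 0.0929]), 'tcp_rot': array([-0.4208,  0.3315, -0.5221,  0.6636]), 'contact_force': array([ 0.6202, -0.419 ,  1.636 ]), 'wrist_torque': array([ 0.0322, -0.0729, -0.0248]), 'opening': 0.10995555617194182}
```

Gripped: opening 0.11, about 9.4 mm. Drawing the tray out along its slope.

jog_arm(
  deltas=[
    [[0,0,0],[0,-0.008,0],0],
    [[0,0,0],[0,-0.02,0],0],
    [[0,0,0],[0,-0.035,0],0],
    [[0,0,0],[0,-0.06,0],0],
    [[0,0,0],[0,-0.085,0],0],
    [[0,0,0],[0,-0.11,0],0],
    [[0,0,0],[0,-0.13,0],0],
    [[0,0,0],[0,-0.14,0],0],
    [[0,0,0],[0,-0.14,0],0],
  ],
)

```text
time: 3.42
eef_pos: [0.3752, 0.3207, 0.2211]
tcp_rot: [-0.42, 0.331, -0.522, 0.664]
contact_force: [-0.7, 0.1, -2.8]
opening: 0.112
```

```bash
python3 - <<'E'
from h import *
from plant import ctrl
np.set_printoptions(precision=4,suppress=True)
s,d,T,W=wshot("w3");print({k:s[k] for k in("time","qpos","eef_pos","contact_force","wrist_torque","opening")})
print(toolT(s))
d=ctrl.read_camera("scene");cv2.imwrite("pics/s3.png",d["pixels"])
E
```

```text
{'time': 3.4167, 'qpos': array([ 0.5729, -0.33  ,  2.2457, -0.1929,  0.8143,  0.439 ]), 'eef_pos': array([0.3752, 0.3207, 0.2211]), 'contact_force': array([-0.6937,  0.0906, -2.8438]), 'wrist_torque': array([-0.111 ,  0.3456, -0.0082]), 'opening': 0.1123116741098699}
[[ 0.2354  0.4156  0.8786  0.3752]
 [-0.9719  0.1022  0.2121  0.3207]
 [-0.0016 -0.9038  0.428   0.2211]
 [ 0.      0.      0.      1.    ]]
```

View pics/w3.png

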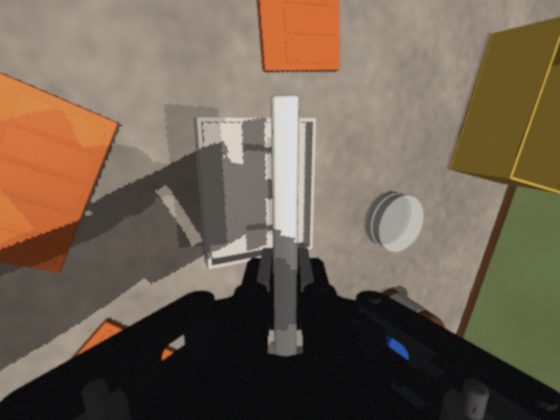

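View pics/s3.png

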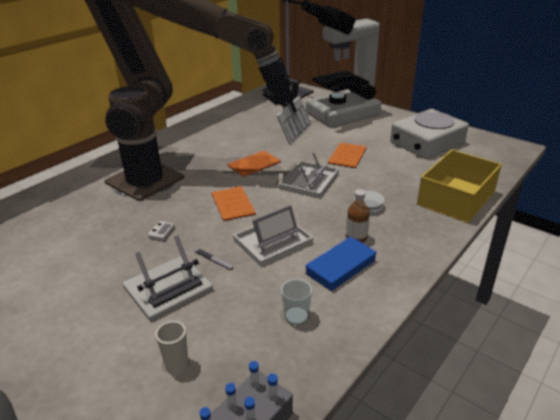

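The tray is out and held. Now I'll measure its pose in the hand.

```bash
python3 - <<'E'
from h import *
np.set_printoptions(precision=4,suppress=True)
s,d,T=pickle.load(open("w3.pkl","rb"));W=cloud(d,d["mount"])
sub=np.zeros((420,560),bool);sub[80:372,262:310]=True
k=sub&(abs(W[...,1]+.033)<.008)&(abs(W[...,2])<.009);P=W[k];print(k.sum())
print(np.percentile(P,[1,50,99],axis=0),P.min(0),P.max(0))
far=P[(P[:,0]>.02)];
print(cv2.minAreaRect((P[:,[0,2]]*1000).astype(np.float32)))
A=np.polyfit(P[:,0],P[:,1],1);print("in-plane tilt deg",np.degrees(np.arctan(A[0])),A)
# centreline per x bins
for a in np.arange(-.09,.09,.015):
    q=P[(P[:,0]>=a)&(P[:,0]<a+.015)]
    if len(q)>10: print(round(a+.0075,4),len(q),(q[:,2].min()+q[:,2].max())/2,np.ptp(q[:,2]),np.median(q[:,1]))
E
```

```text
7342
[[-0.0786 -0.0381 -0.0078]
 [-0.0293 -0.0316 -0.0013]
 [ 0.0276 -0.0286  0.0069]] [-0.0796 -0.041  -0.009 ] [ 0.0299 -0.0251  0.009 ]
((-24.895671844482422, -0.7608213424682617), (109.53046417236328, 17.912782669067383), 3.0105695724487305)
in-plane tilt deg -0.8269071003946257 [-0.0144 -0.0323]
-0.0825 381 -0.0015039101071420216 0.009538377868087467 -0.03135541897157473
-0.0675 1205 -0.0014623441787381046 0.009917904678464304 -0.03149479912074264
-0.0525 1067 -0.00152557732329737 0.010001934932253636 -0.03146875490425731
-0.0375 967 -0.001451130911182012 0.009877149590378293 -0.03150658937029008
-0.0225 859 -0.0015049895461889122 0.010036391169006682 -0.031495489482402855
-0.0075 1344 9.77725030197954e-06 0.01794410475614784 -0.03183894100770981
0.0075 920 -0.001422632500844984 0.01279473660409439 -0.03177542306094895
0.0225 599 -0.0014472794974361948 0.009442903605455244 -0.031522760271889744
```

```bash
python3 - <<'E'
from h import *
from plant import ctrl
np.set_printoptions(precision=4,suppress=True)
s=ctrl.get_state()
print(delta(s,goalT(np.array([.48,.03,.32]),frame(0,27))))
F=frame(-13.1,30);c=F@np.array([.516+.065,-.187,-.215+.15]);print("hover c",c,c+F[:,2]*.0185)
E
```

```text
(array([ 0.0334,  0.2131, -0.104 ]), array([ 0.3066, -0.0778,  0.0741]), np.float64(13.719070143313196))
hover c [ 0.4793 -0.3035  0.2342] [ 0.4703 -0.3014  0.2502]
```

jog_arm(
  deltas=[
    [[0,0,0],[0.02,-0.02,0.005],0],
    [[0.005,0.03,-0.015],[0.05,-0.04,0.012],0],
    [[0.01,0.06,-0.03],[0.08,-0.05,0.02],0],
    [[0.015,0.09,-0.045],[0.115,-0.06,0.03],0],
    [[0.02,0.12,-0.06],[0.15,-0.07,0.04],0],
    [[0.023,0.15,-0.07],[0.185,-0.078,0.045],0],
    [[0.026,0.17,-0.08],[0.22,-0.078,0.055],0],
    [[0.03,0.19,-0.09],[0.255,-0.078,0.065],0],
    [[0.033,0.213,-0.104],[0.29,-0.078,0.07],0],
    [[0.033,0.213,-0.104],[0.307,-0.078,0.074],0],
  ],
)

```text
time: 4.35
eef_pos: [0.4803, 0.026, 0.3175]
tcp_rot: [0.37, -0.371, 0.604, -0.6]
contact_force: [0.0, -0.1, -3.1]
opening: 0.108
```

```bash
python3 - <<'E'
from h import *
from plant import ctrl
np.set_printoptions(precision=4,suppress=True)
s=ctrl.get_state();print(s["qpos"],s["eef_pos"],s["opening"])
F=frame(-13.1,30)
print(delta(s,goalT(np.array([.4703,-.3014,.2502]),F)))
E
```

```text
[-0.2044 -0.4956  2.1879  0.1056  0.9932 -0.2372] [0.4803 0.026  0.3175] 0.10783591770118267
(array([ 0.0567,  0.1977, -0.1055]), array([ 0.3273,  0.0566, -0.0381]), np.float64(13.244355434613892))
```

jog_arm(
  deltas=[
    [[0.005,0.02,-0.01],[0.03,0,0],0],
    [[0.01,0.04,-0.02],[0.065,0,-0.005],0],
    [[0.02,0.065,-0.03],[0.1,0,-0.01],0],
    [[0.025,0.09,-0.045],[0.135,0,-0.015],0],
    [[0.03,0.11,-0.06],[0.17,0.005,-0.02],0],
    [[0.035,0.13,-0.07],[0.205,0.01,-0.025],0],
    [[0.04,0.15,-0.08],[0.24,0.02,-0.03],0],
    [[0.05,0.17,-0.09],[0.275,0.03,-0.034],0],
    [[0.0567,0.198,-0.1055],[0.31,0.045,-0.038],0],
    [[0.0567,0.198,-0.1055],[0.327,0.0566,-0.038],0],
  ],
)

```text
time: 5.18
eef_pos: [0.4684, -0.3043, 0.2457]
tcp_rot: [0.311, -0.395, 0.678, -0.536]
contact_force: [0.5, -0.6, -3.5]
opening: 0.11
```

jog_arm(
  deltas=[
    [[0,0,0],[0,0,0],0],
    [[0,0,0],[0,0,0],0],
    [[0,0,0],[0,0,0],0],
  ],
)

```text
time: 5.43
eef_pos: [0.4678, -0.3035, 0.2436]
tcp_rot: [0.311, -0.396, 0.677, -0.536]
contact_force: [-0.4, 0.3, -3.0]
opening: 0.104
```

```bash
python3 - <<'E'
from h import *
from plant import ctrl
np.set_printoptions(precision=4,suppress=True)
s,d,T,W=wshot("w4");print({k:s[k] for k in("time","qpos","dq","eef_pos","contact_force","wrist_torque","opening")})
print(delta(s,goalT(np.array([.4703,-.3014,.2502]),frame(-13.1,30))))
e=ctrl.read_camera("top");pickle.dump(e,open("t4.pkl","wb"))
E
```

```text
{'time': 5.4333, 'qpos': array([-0.899 , -0.2272,  2.1398,  0.4175,  0.8571, -0.8804]), 'dq': array([ 0.0176, -0.0354, -0.013 ,  0.0058, -0.005 , -0.0017]), 'eef_pos': array([ 0.4678, -0.3035,  0.2436]), 'contact_force': array([-0.4238,  0.2827, -2.9673]), 'wrist_torque': array([0.1212, 0.4918, 0.0224]), 'opening': 0.10445339817216182}
(array([ 0.0089, -0.0064, -0.0008]), array([-0.0026, -0.0048,  0.0049]), np.float64(0.6315532449925504))
```

View pics/w4.png

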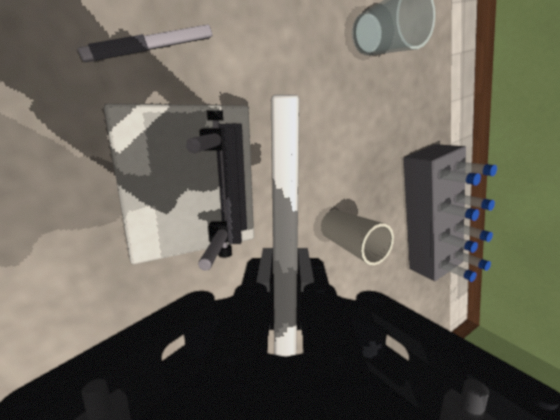

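The wrist view shows the rest left of the tray: ledge strip at columns 222–243, rows 125–243, rod tops at (192,147) and (205,263), tray edge at columns 273–298. I'll measure it in tool axes.

```bash
python3 - <<'E'
from h import *
np.set_printoptions(precision=4,suppress=True,linewidth=140)
s,d,T=pickle.load(open("w4.pkl","rb"));W=cloud(d,d["mount"]);Ww=cloud(d,T)
sub=np.zeros((420,560),bool);sub[95:275,180:256]=True
g=d["pixels"].mean(2)
k=sub&(Ww[...,2]>.035)
P=W[k];print(k.sum())
c,m,b=plane(P,tol=.0015);m=m*np.sign(-m[1]);print("ledge plane",c,m,b.sum(),"tilt deg", np.degrees(m[0]),np.degrees(m[2]))
Q=P[b];print(cv2.minAreaRect((Q[:,[0,2]]*1000).astype(np.float32)),np.percentile(Q,[0,1,50,99,100],axis=0))
im=np.full((600,800,3),255,np.uint8)
cc=np.median(Q,0);print("cc",cc)
for p,f in zip(P,b):
    a=(p-cc)*4000*.75
    cv2.circle(im,(int(200+a[2]),int(450+a[1])),1,(0,0,255) if f else (0,0,0),-1)
    cv2.circle(im,(int(550+a[0]),int(450+a[2]) if 0 else int(300+a[2])),1,(0,0,255) if f else (0,0,0),-1)
cv2.imwrite("pics/prof4.png",im)
# above ledge rods
r=P[(P[:,1]<cc[1]-.006)&(P[:,1]>cc[1]-.08)]
for sg in(-1,1):
    q=r[np.sign(r[:,0]-cc[0])==sg];print("rod",len(q),np.percentile(q,[0,2,50,98,100],axis=0))
E
```

```text
3828
ledge plane [-0.0063  0.164  -0.0613] [ 0.0014 -0.9997 -0.0229] 2098 tilt deg 0.07782886109444756 -1.3134796897462881
((-1.728729248046875, -67.73941040039062), (156.5143280029297, 35.6436653137207), 0.5630619525909424) [[-0.0799  0.1624 -0.0861]
 [-0.0781  0.1626 -0.0842]
 [-0.0084  0.164  -0.0595]
 [ 0.0733  0.1656 -0.05  ]
 [ 0.0766  0.1659 -0.0494]]
cc [-0.0084  0.164  -0.0595]
rod 444 [[-0.058   0.0899 -0.0764]
 [-0.0577  0.0907 -0.0752]
 [-0.0529  0.1005 -0.0674]
 [-0.0471  0.1542 -0.0651]
 [-0.0463  0.1569 -0.0648]]
rod 519 [[ 0.0414  0.09   -0.0753]
 [ 0.0419  0.0909 -0.0747]
 [ 0.0442  0.1094 -0.0678]
 [ 0.0516  0.1547 -0.0639]
 [ 0.0531  0.1574 -0.0636]]
```

View pics/prof4.png

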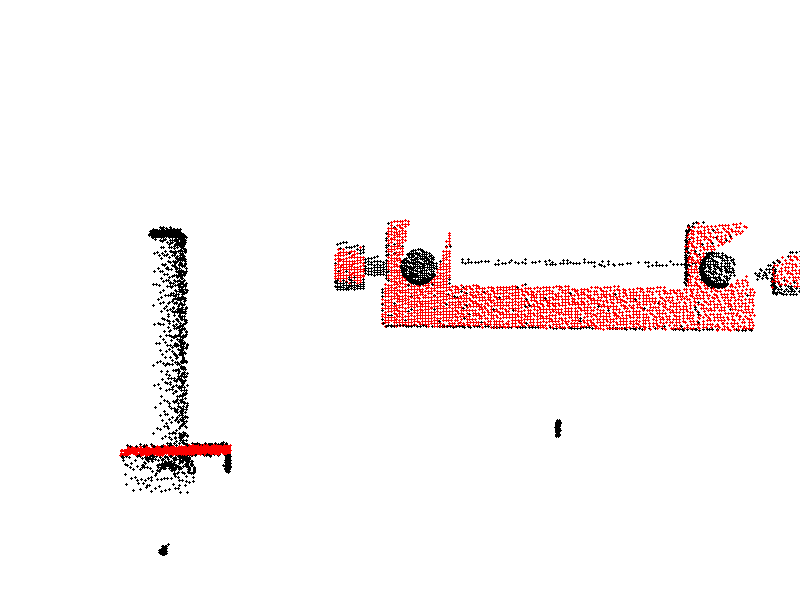

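```bash
python3 - <<'E'
from h import *
np.set_printoptions(precision=4,suppress=True,linewidth=140)
s,d,T=pickle.load(open("w4.pkl","rb"));W=cloud(d,d["mount"]);Ww=cloud(d,T)
sub=np.zeros((420,560),bool);sub[95:275,180:256]=True
P=W[sub&(Ww[...,2]>.035)]
from scipy.optimize import least_squares
for sg,x0 in((-1,-.052),(1,.048)):
    q=P[(abs(P[:,0]-x0)<.02)&(P[:,1]<.155)&(P[:,1]>.094)]
    f=lambda p:np.hypot(q[:,0]-p[0]-p[2]*(q[:,1]-.12),q[:,2]-p[1]-p[3]*(q[:,1]-.12))-.006
    r=least_squares(f,[x0,-.069,0,0],loss="soft_l1",f_scale=.0007);print(len(q),r.x,"front z@.12",r.x[1]+.006,"slopes deg",np.degrees(r.x[2:]),np.abs(f(r.x)).mean())
print(toolT(s), np.degrees(np.arccos(-toolT(s)[2,1])))
# tray lean from other view: top cam
d=pickle.load(open("t4.pkl","rb"));W=cloud(d,d["T"]);F=toolT(s)
L=(W-F[:3,3])@F[:3,:3]
k=(abs(L[...,0])<.079)&(L[...,1]>-.02)&(L[...,1]<.066)&(abs(L[...,2])<.012);Q=L[k];print("tray pts",k.sum())
c,m,b=plane(Q,tol=.0015);print(c,m*np.sign(m[2]),b.sum())
E
```

```text
250 [-0.0519 -0.0713 -0.0018  0.0089] front z@.12 -0.0652878517938382 slopes deg [-0.1034  0.5107] 0.0001316193513886094
372 [ 0.0482 -0.0701 -0.0002  0.0088] front z@.12 -0.06407982676730814 slopes deg [-0.0095  0.5063] 0.00022367645634918047
[[-0.2317  0.4796  0.8463  0.4678]
 [-0.9728 -0.1107 -0.2035 -0.3035]
 [-0.0039 -0.8705  0.4922  0.2436]
 [ 0.      0.      0.      1.    ]] 29.48792547857904
tray pts 567
[-0.0116  0.0247  0.008 ] [-0.0014 -0.0062  1.    ] 522
```

```bash
cat >> h.py <<'E'
def goal4():
    s,d,T=pickle.load(open("w4.pkl","rb"))
    y=np.array([-.001,1,.0088]);y/=np.linalg.norm(y)
    x=np.array([.1001,0,.0012]);x-=y*(x@y);x/=np.linalg.norm(x);z=np.cross(x,y)
    A=np.eye(4);A[:3,:3]=np.column_stack([x,y,z])
    A[:3,3]=np.array([-.002,.1641,-.0644])-A[:3,:3]@np.array([.0002,.0685,-.0065])
    return toolT(s)@A     # TCP pose with tray seated
def off(G,o):
    H=G.copy();H[:3,3]+=G[:3,:3]@np.asarray(o);return H
def rel(s,G):
    D=np.linalg.inv(G)@toolT(s);return D[:3,3]*1000,R.from_matrix(D[:3,:3]).as_rotvec()
E
python3 - <<'E'
from h import *
from plant import ctrl
np.set_printoptions(precision=4,suppress=True)
s=ctrl.get_state();G=goal4();print(G)
print("now rel to seated (mm, tool axes)",rel(s,G))
for o in([0,-.093,.056],[0,-.085,.004],[0,-.05,.004]):print(o,delta(s,off(G,o)))
E
```

```text
[[-0.2211  0.4873  0.8448  0.4647]
 [-0.9753 -0.1115 -0.1909 -0.3   ]
 [ 0.0012 -0.8661  0.4999  0.1317]
 [ 0.      0.      0.      1.    ]]
now rel to seated (mm, tool axes) (array([  2.5343, -96.5211,  60.9723]), array([-0.0054,  0.0098, -0.0025]))
[0, -0.093, 0.056] (array([ 0.0054, -0.0098,  0.0025]), array([-0.0025,  0.0035, -0.005 ]), np.float64(0.6565027756378715))
[0, -0.085, 0.004] (array([ 0.0054, -0.0098,  0.0025]), array([-0.002 ,  0.0118, -0.0569]), np.float64(0.6565027756378715))
[0, -0.05, 0.004] (array([ 0.0054, -0.0098,  0.0025]), array([-0.0021,  0.0468, -0.0567]), np.float64(0.6565027756378715))
```

Rest yaw −12.73° (matching the foot outline) and lean 30.0°, so the numbers agree. Moving in above the rod tops, about 7 mm in front of the rod plane.

jog_arm(
  deltas=[
    [[0.005,-0.01,0.003],[-0.0025,0,-0.015],0],
    [[0.005,-0.01,0.003],[-0.0025,0,-0.03],0],
    [[0.005,-0.01,0.003],[-0.0025,0,-0.042],0],
    [[0.005,-0.01,0.003],[-0.0025,0,-0.05],0],
    [[0.005,-0.01,0.003],[-0.0025,0,-0.054],0],
    [[0.005,-0.01,0.003],[-0.0025,0,-0.054],0],
    [[0.005,-0.01,0.003],[-0.0025,0,-0.054],0],
  ],
)

```text
time: 6.12
eef_pos: [0.4239, -0.2902, 0.22]
tcp_rot: [0.313, -0.39, 0.677, -0.54]
contact_force: [-0.3, 0.0, -3.0]
opening: 0.111
```

```bash
cat > st.py <<'E'
from h import *
from plant import ctrl
np.set_printoptions(precision=4,suppress=True)
s=ctrl.get_state();G=goal4();p,w=rel(s,G)
print("t",s["time"],"rel mm",p,"rot",w,"F tool",toolT(s)[:3,:3].T@s["contact_force"],"M tool",toolT(s)[:3,:3].T@s["wrist_torque"],"op",s["opening"])
print("delta to seated",delta(s,G)[:2])
E
python3 st.py
```

```text
t 6.1167 rel mm [ -0.4717 -97.4373   7.8269] rot [ 0.0011 -0.0008 -0.0005] F tool [ 0.0166  2.4609 -1.759 ] M tool [-0.5327 -0.0306  0.0466] op 0.11127144938454891
delta to seated (array([-0.0011,  0.0008,  0.0005]), array([ 0.0004,  0.0974, -0.0079]))
```

jog_arm(
  deltas=[
    [[0,0,0],[0.0004,0.012,-0.001],0],
    [[0,0,0],[0.0004,0.027,-0.002],0],
    [[0,0,0],[0.0004,0.042,-0.003],0],
    [[0,0,0],[0.0004,0.056,-0.003],0],
    [[0,0,0],[0.0004,0.068,-0.003],0],
    [[0,0,0],[0.0004,0.077,-0.003],0],
    [[0,0,0],[0.0004,0.083,-0.003],0],
    [[0,0,0],[0.0004,0.083,-0.003],0],
    [[0,0,0],[0.0004,0.083,-0.003],0],
    [[0,0,0],[0.0004,0.083,-0.003],0],
  ],
)

```text
time: 6.95
eef_pos: [0.4621, -0.2997, 0.1475]
tcp_rot: [0.313, -0.389, 0.677, -0.54]
contact_force: [1.0, -0.9, -3.0]
opening: 0.105
```

```bash
python3 st.py; python3 - <<'E'
from h import *
s,d,T,W=wshot("w5")
from plant import ctrl
d=ctrl.read_camera("scene");cv2.imwrite("pics/s5.png",cv2.resize(d["pixels"][190:330,80:260],None,fx=4,fy=4,interpolation=cv2.INTER_CUBIC))
E
```

```text
t 6.95 rel mm [  0.2824 -14.9678   5.6796] rot [ 0.0022 -0.0013 -0.0012] F tool [ 0.5982  3.1698 -0.4434] M tool [-0.5193  0.0134 -0.0021] op 0.10511749669886794
delta to seated (array([-0.0022,  0.0013,  0.0012]), array([-0.0003,  0.015 , -0.0057]))
```

View pics/w5.png

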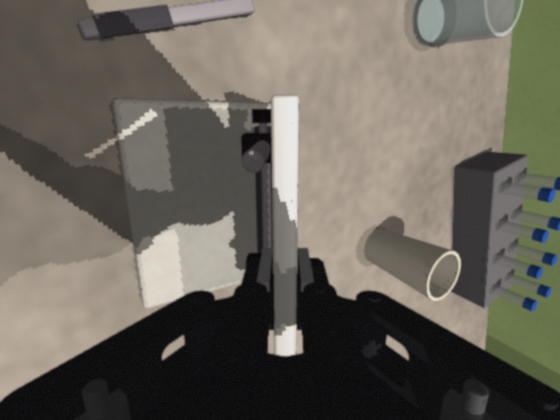

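View pics/s5.png

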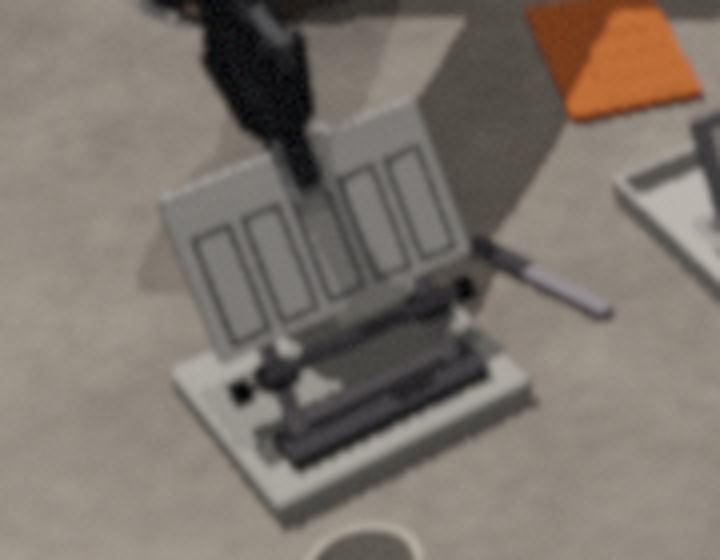

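The tray hangs just above the ledge, well aligned. In w5 the far rod top is at (256,155), beside the tray strip at columns 273–298. I'll check the gap between rod and tray at this close range.

```bash
python3 - <<'E'
from h import *
np.set_printoptions(precision=4,suppress=True)
from scipy.optimize import least_squares
s,d,T=pickle.load(open("w5.pkl","rb"));W=cloud(d,d["mount"])
sub=np.zeros((420,560),bool);sub[135:185,235:274]=True
q=W[sub];q=q[(q[:,1]>0)&(q[:,1]<.066)&(abs(q[:,0]-.048)<.012)];print(len(q),q.min(0),q.max(0))
f=lambda p:np.hypot(q[:,0]-p[0],q[:,2]-p[1]-.0*(q[:,1]-.03))-.006
q0=q.copy();q=q0[q0[:,1]>q0[:,1].min()+.004]
r=least_squares(f,[.048,-.018],loss="soft_l1",f_scale=.0005);print(r.x,"front",r.x[1]+.006,len(q))
tp=q0[q0[:,1]<q0[:,1].min()+.003];print("top disc",len(tp),(tp.min(0)+tp.max(0))/2,np.ptp(tp,axis=0))
sub[:]=0;sub[100:225,266:306]=True
t=W[sub];t=t[(abs(t[:,1]+.0315)<.003)];print("tray edge z",np.percentile(t[:,2],[0.5,50,99.5]),"x max",t[:,0].max(), "y",np.median(t[:,1]),len(t))
a=np.zeros((420,560),bool);a[85:372,262:310]=True
t=W[a];t=t[(abs(t[:,1]+.0315)<.003)&(abs(t[:,2])<.012)];print("x range",t[:,0].min(),t[:,0].max())
E
```

```text
Traceback (most recent call last):
ValueError: zero-size array to reduction operation minimum which has no identity
```

```bash
python3 - <<'E'
from h import *
np.set_printoptions(precision=4,suppress=True)
from scipy.optimize import least_squares
s,d,T=pickle.load(open("w5.pkl","rb"));W=cloud(d,d["mount"])
sub=np.zeros((420,560),bool);sub[135:185,235:274]=True
q=W[sub];q=q[(q[:,1]>-.02)&(q[:,1]<.066)&(abs(q[:,0]+.051)<.012)];print(len(q),q.min(0),q.max(0))
q0=q.copy();q=q0[q0[:,1]>q0[:,1].min()+.004]
f=lambda p:np.hypot(q[:,0]-p[0],q[:,2]-p[1])-.006
r=least_squares(f,[-.05,-.018],loss="soft_l1",f_scale=.0005);print(r.x,"front",r.x[1]+.006,len(q))
tp=q0[q0[:,1]<q0[:,1].min()+.003];print("top disc",len(tp),(tp.min(0)+tp.max(0))/2,np.ptp(tp,axis=0))
sub[:]=0;sub[100:225,266:306]=True
t=W[sub];t=t[(abs(t[:,1]+.0315)<.003)];print("tray edge z",np.percentile(t[:,2],[0.5,50,99.5]),"y",np.median(t[:,1]),len(t))
a=np.zeros((420,560),bool);a[85:372,262:310]=True
t=W[a];t=t[(abs(t[:,1]+.0315)<.003)&(abs(t[:,2])<.012)];print("x range",t[:,0].min(),t[:,0].max())
E
```

```text
592 [-0.0563  0.0092 -0.0235] [-0.0449  0.0649 -0.0118]
[-0.0502 -0.0179] front -0.01188725313405471 180
top disc 382 [-0.0506  0.0107 -0.0177] [0.0112 0.003  0.0112]
tray edge z [-0.0061 -0.0013  0.0037] y -0.031382398303769696 3362
x range -0.0790275840795296 0.03026158998512507
```

The close range check gives a rod gap of 5.6 mm and about 15 mm to the ledge, both agreeing with the estimate. Lowering slowly.

jog_arm(
  deltas=[
    [[0,0,0],[-0.0005,0.003,-0.001],0],
    [[0,0,0],[-0.0005,0.006,-0.002],0],
    [[-0.002,0.001,0.001],[-0.0005,0.008,-0.003],0],
    [[-0.002,0.001,0.001],[-0.0005,0.01,-0.004],0],
    [[-0.002,0.001,0.001],[-0.0005,0.01,-0.004],0],
    [[-0.002,0.001,0.001],[-0.0005,0.01,-0.004],0],
  ],
)

```text
time: 7.55
eef_pos: [0.4635, -0.2995, 0.1366]
tcp_rot: [0.313, -0.39, 0.677, -0.54]
contact_force: [0.5, -0.9, -3.2]
opening: 0.107
```

```bash
python3 st.py
```

```text
t 7.55 rel mm [-0.2641 -4.8563  1.3655] rot [-0.0001  0.0001 -0.0001] F tool [ 0.7498  3.0755 -0.9918] M tool [-0.4809  0.0129  0.0225] op 0.10715129739528804
delta to seated (array([ 0.0001, -0.0001,  0.0001]), array([ 0.0003,  0.0049, -0.0014]))
```

jog_arm(
  deltas=[
    [[0,0,0],[0,0.001,0],0],
    [[0,0,0],[0,0.002,0],0],
    [[0,0,0],[0,0.003,0],0],
    [[0,0,0],[0,0.003,0],0],
  ],
)

```text
time: 7.88
eef_pos: [0.465, -0.2997, 0.1337]
tcp_rot: [0.313, -0.391, 0.677, -0.54]
contact_force: [-0.1, 0.3, -2.9]
opening: 0.11
```

```bash
python3 st.py
```

```text
t 7.8833 rel mm [-0.3466 -1.6719  1.2384] rot [-0.0004  0.0002  0.0001] F tool [-0.2788  2.4459 -1.5426] M tool [-0.5752 -0.0343  0.0083] op 0.11018171522781628
delta to seated (array([ 0.0004, -0.0002, -0.0001]), array([ 0.0003,  0.0017, -0.0012]))
```

jog_arm(
  deltas=[
    [[0,0,0],[0,0.0005,0],0],
    [[0,0,0],[0,0.001,0],0],
    [[0,0,0],[0,0.001,0],0],
  ],
)

```text
time: 8.13
eef_pos: [0.4655, -0.2998, 0.1328]
tcp_rot: [0.313, -0.391, 0.677, -0.54]
contact_force: [1.0, 0.7, -2.7]
opening: 0.11
```

```bash
python3 st.py
```

```text
t 8.1333 rel mm [-0.3446 -0.6156  1.23  ] rot [-0.0004  0.0001  0.0001] F tool [-0.9301  2.7439 -0.6787] M tool [-0.4825  0.0088  0.0197] op 0.10972945867034493
delta to seated (array([ 0.0004, -0.0001, -0.0001]), array([ 0.0003,  0.0006, -0.0012]))
```

jog_arm(
  deltas=[
    [[0,0,0],[0,0.0005,0],0],
    [[0,0,0],[0,0.001,0],0],
    [[0,0,0],[0,0.001,0],0],
  ],
)

```text
time: 8.38
eef_pos: [0.466, -0.3001, 0.1325]
tcp_rot: [0.313, -0.39, 0.677, -0.54]
contact_force: [-4.0, 1.2, 2.2]
opening: 0.107
```

```bash
python3 st.py
```

```text
t 8.3833 rel mm [-0.2101 -0.063   1.5205] rot [-0.0005 -0.0005  0.0003] F tool [-0.2878 -3.9481 -2.5303] M tool [-0.93    0.0342  0.1661] op 0.10730126351393783
delta to seated (array([ 0.0005,  0.0005, -0.0003]), array([ 0.0002,  0.0001, -0.0015]))
```

Contact with the ledge: force along the tool went from +2.7 to −3.9 N, right at the predicted height. Now I'll ease back against the rods.

jog_arm(
  deltas=[
    [[0,0,0],[0,0,-0.0005],0],
    [[0,0,0],[0,0,-0.001],0],
    [[0,0,0],[0,0,-0.0015],0],
    [[0,0,0],[0,0,-0.0015],0],
  ],
)

```text
time: 8.72
eef_pos: [0.4648, -0.2999, 0.1319]
tcp_rot: [0.313, -0.39, 0.677, -0.54]
contact_force: [-0.3, -0.9, -1.2]
opening: 0.109
```

```bash
python3 st.py
```

```text
t 8.7167 rel mm [-0.1272 -0.0957  0.2051] rot [ 0.0001 -0.0002 -0.    ] F tool [ 0.9201  0.996  -0.7295] M tool [-0.4323  0.0734 -0.0089] op 0.10863787974091055
delta to seated (array([-0.0001,  0.0002,  0.    ]), array([ 0.0001,  0.0001, -0.0002]))
```

jog_arm(
  deltas=[
    [[0,0,0],[0,0.0003,-0.0005],0],
    [[0,0,0],[0,0.0003,-0.001],0],
    [[0,0,0],[0,0.0003,-0.001],0],
    [[0,0,0],[0,0.0003,-0.001],0],
  ],
)

```text
time: 9.05
eef_pos: [0.4646, -0.3, 0.1317]
tcp_rot: [0.312, -0.39, 0.677, -0.54]
contact_force: [1.5, 0.6, 1.2]
opening: 0.11
```

```bash
python3 st.py
```

```text
t 9.05 rel mm [-0.0139 -0.0588 -0.0576] rot [ 0.0014  0.0002 -0.0003] F tool [-0.9099 -0.3451  1.7462] M tool [0.0084 0.0756 0.249 ] op 0.10980873626800954
delta to seated (array([-0.0014, -0.0002,  0.0003]), array([0.    , 0.0001, 0.0001]))
```

jog_arm(
  deltas=[
    [[0,0,0],[0,0.0004,-0.0005],0],
    [[0,0,0],[0,0.0004,-0.0008],0],
    [[0,0,0],[0,0.0004,-0.0008],0],
  ],
)

```text
time: 9.3
eef_pos: [0.4646, -0.3, 0.1317]
tcp_rot: [0.312, -0.39, 0.678, -0.54]
contact_force: [1.2, 1.8, 2.6]
opening: 0.106
```

```bash
python3 st.py;python3 - <<'E'
from h import *
np.set_printoptions(precision=4,suppress=True)
from scipy.optimize import least_squares
s,d,T,_=wshot("w6");W=cloud(d,d["mount"])
sub=np.zeros((420,560),bool);sub[125:195,235:274]=True
q=W[sub];q=q[(q[:,1]>-.03)&(q[:,1]<.03)&(abs(q[:,0]+.051)<.012)&(q[:,2]<-.0068)];print(len(q),q.min(0),q.max(0))
sub[:]=0;sub[100:225,266:306]=True
t=W[sub];t=t[(abs(t[:,1]+.0315)<.003)];print("tray edge z",np.percentile(t[:,2],[0.5,50,99.5]))
from plant import ctrl
d=ctrl.read_camera("scene");cv2.imwrite("pics/s6.png",cv2.resize(d["pixels"][190:330,80:260],None,fx=4,fy=4,interpolation=cv2.INTER_CUBIC))
E
```

```text
t 9.3 rel mm [ 0.0208 -0.0517 -0.0851] rot [ 0.0027  0.0003 -0.0003] F tool [-2.0177 -1.862   1.9474] M tool [-0.011  -0.0018  0.4443] op 0.106492472889505
delta to seated (array([-0.0027, -0.0003,  0.0003]), array([-0.    ,  0.0001,  0.0001]))
567 [-0.0562 -0.0055 -0.0176] [-0.0446  0.0293 -0.0073]
tray edge z [-0.006  -0.001   0.0038]
```

View pics/w6.png

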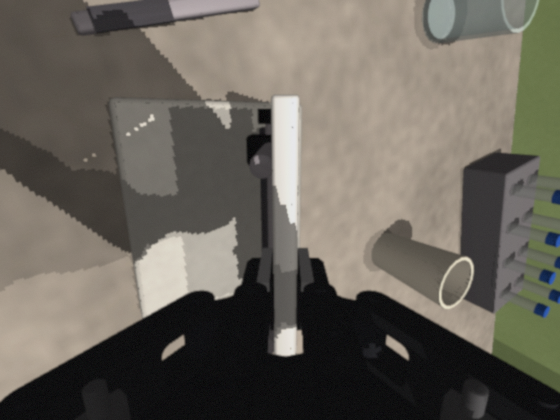

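View pics/s6.png

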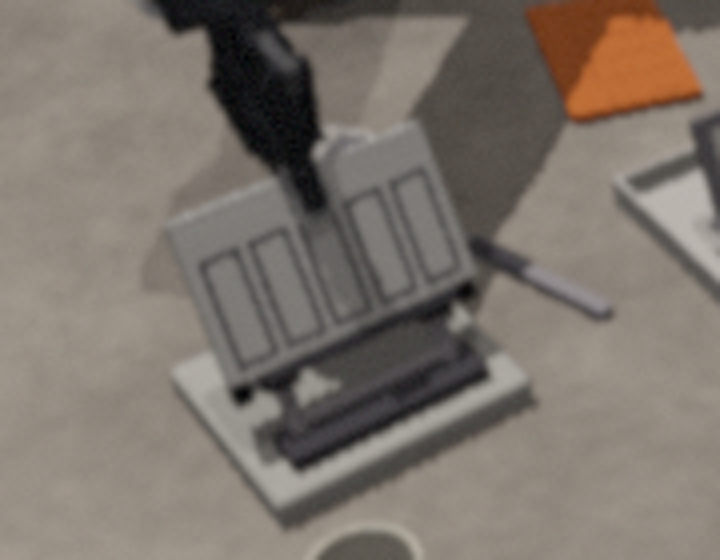

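The tray bottom sits on the ledge and its back touches the rods: tray back at z −6.0 mm, rod front about −6.2 mm in tool axes, forces under 3 N. Releasing.

jog_arm(
  deltas=[
    [[0,0,0],[0,0,0],0.15],
    [[0,0,0],[0,0,0],0.2],
    [[0,0,0],[0,0,0],0.25],
    [[0,0,0],[0,0,0],0.3],
    [[0,0,0],[0,0,0],0.35],
    [[0,0,0],[0,0,0],0.4],
    [[0,0,0],[0,0,0],0.45],
    [[0,0,0],[0,0,0],0.45],
  ],
  force=20,
)

```text
time: 10.07
eef_pos: [0.4645, -0.3, 0.1316]
tcp_rot: [0.312, -0.389, 0.677, -0.54]
contact_force: [0.5, 0.3, -0.5]
opening: 0.445
```

```bash
python3 st.py;python3 - <<'E'
from h import *
s,d,T,_=wshot("w7")
from plant import ctrl
d=ctrl.read_camera("scene");cv2.imwrite("pics/s7.png",cv2.resize(d["pixels"][190:330,80:260],None,fx=4,fy=4,interpolation=cv2.INTER_CUBIC))
E
```

```text
t 10.0667 rel mm [ 0.0473 -0.0285 -0.1177] rot [ 0.0026  0.0002 -0.0004] F tool [-0.4312  0.6399  0.0595] M tool [-0.2511 -0.0026  0.0162] op 0.4453048389161754
delta to seated (array([-0.0026, -0.0002,  0.0004]), array([-0.    ,  0.    ,  0.0001]))
```

View pics/w7.png

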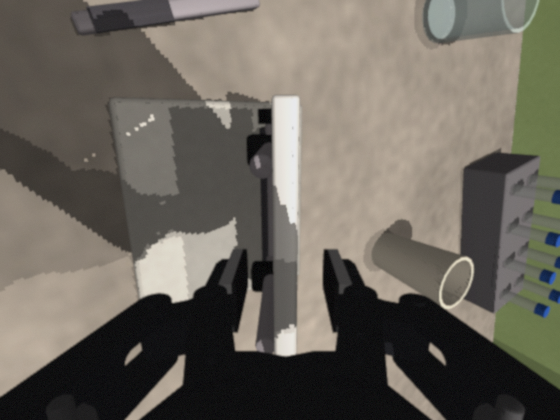

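View pics/s7.png

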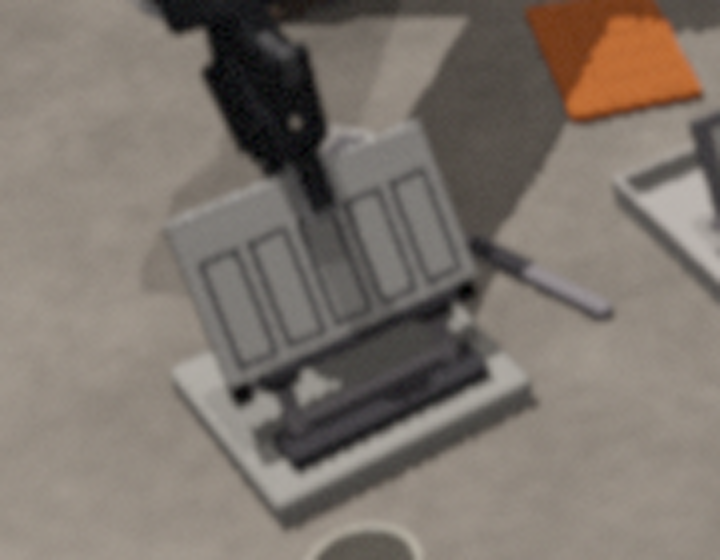

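The tray stands by itself, with the fingers clear on both sides (columns 245 and 325 against the tray at 273–299). Withdrawing straight up the slope.

jog_arm(
  deltas=[
    [[0,0,0],[0,-0.008,0],0.45],
    [[0,0,0],[0,-0.02,0],0.45],
    [[0,0,0],[0,-0.04,0],0.45],
    [[0,0,0],[0,-0.065,0],0.45],
    [[0,0,0],[0,-0.09,0],0.45],
    [[0,0,0],[0,-0.115,0],0.45],
    [[0,0,0],[0,-0.13,0],0.45],
    [[0,0,0],[0,-0.13,0],0.45],
    [[0,0,0],[0,-0.13,0],0.45],
  ],
)

```text
time: 10.92
eef_pos: [0.4009, -0.2858, 0.2453]
tcp_rot: [0.312, -0.388, 0.678, -0.54]
contact_force: [-1.3, 0.3, -0.8]
opening: 0.448
```

```bash
python3 - <<'E'
from h import *
from plant import ctrl
np.set_printoptions(precision=4,suppress=True,linewidth=140)
s,d,T,W=wshot("w8");print(s["time"],s["contact_force"],s["eef_pos"])
G=goal4();L=(W-G[:3,3])@G[:3,:3]
k=(abs(L[...,1]+.0315)<.006)&(abs(L[...,2])<.014)&(abs(L[...,0])<.1);Q=L[k]
print("top edge in seated tool frame",k.sum(),cv2.minAreaRect((Q[:,[0,2]]*1000).astype(np.float32)),np.median(Q[:,1]),"inplane",np.degrees(np.polyfit(Q[:,0],Q[:,1],1)[0]))
for n in("scene","top"):
    d=ctrl.read_camera(n);W=cloud(d,d["T"]);cv2.imwrite(f"pics/{n}8.png",d["pixels"])
    L=(W-G[:3,3])@G[:3,:3]
    k=(abs(L[...,0])<.079)&(L[...,1]>-.03)&(L[...,1]<.067)&(abs(L[...,2]-.005)<.008);Q=L[k]
    if len(Q)>50:
        c,m,b=plane(Q,tol=.002);print(n,c,m*np.sign(m[2]),b.sum())
E
```

```text
10.9167 [-1.2803  0.2814 -0.7885] [ 0.4009 -0.2858  0.2453]
top edge in seated tool frame 2226 ((0.70672607421875, -1.4101877212524414), (10.003498077392578, 159.0727081298828), 89.94512176513672) -0.031555732414933424 inplane 0.06024277467002706
scene [0.0051 0.0176 0.0049] [-0.0034 -0.0091  1.    ] 1755
top [-0.0002  0.0159  0.0071] [ 0.0002 -0.0091  1.    ] 710
```

View pics/w8.png

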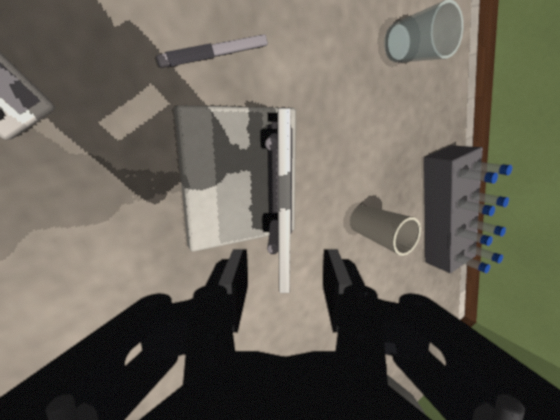

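View pics/scene8.png

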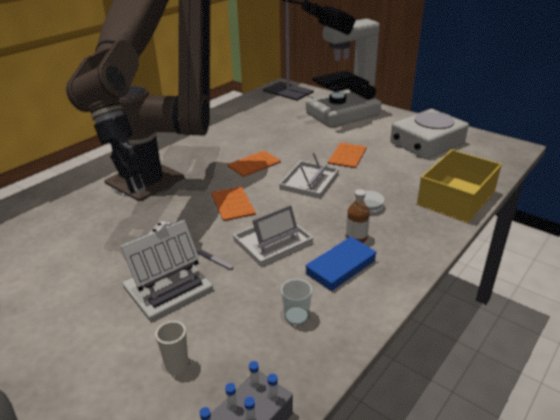

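```bash
python3 -c "
from plant import ctrl
print(ctrl.sign_off())"
```

```text
the job is handed in; nothing more can be done
None
```

The slide tray is standing on the rod rest, and I handed the job in at about 11 s of the 51 s allowed. I pinched it by its top edge, drew it out of the rack along its slope, carried it over and lowered it in front of the rods. The ledge was about 56 mm up the rods. At contact, the force along the tool changed from +2.7 to −3.9 N, about 6.6 N in all. I then eased the tray back against the rods with about 3 N, opened the fingers and withdrew.

**What the last checks showed:**
- **Centring:** the top edge measured 159 by 10 mm, within about 1 mm of centre on the ledge and level to 0.06°.
- **Height:** the top edge is at the seated height I calculated, within 0.1 mm.
- **Contact:** just before release, the tray's back met the front of the rod visible to the wrist camera to within about 0.2 mm.
- **Surroundings:** the robot was clear of the tray. The cover and the other bench items in view looked unmoved; I judged this by eye and did not measure it.

**What disagreed:**
- **Lean:** the scene and top cameras showed the tray's face leaning about 0.5° more than the rods. They read 0.8–1.1° too much the same way while the tray was in its rack, so I took this as camera bias.
- **Position:** before the wrist-camera measurement, those two cameras differed by 2–5 mm on where the tray was. I used the wrist camera's figures instead.

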